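# Shingle the slide carriers down the reading rack

## Robot

A 6-joint arm with a two-finger parallel gripper is mounted at the origin on the work surface. World frame = base frame: x ahead of the robot, y to its left, z up, the work surface at z = 0. Lengths are in m, angles in rad, forces in N, time in s.
With the tool pointing down it reaches from about 0.35 to 0.8 m from the base axis. Payload 7.3 kg.
Tool frame: the origin (TCP) lies on the mounting face of the last link; the fingertips stand 173 mm ahead of it and the grasp point (between the pads) lies 155 mm ahead of it; z points along the fingers, y is the line along which they close (so a half turn about z gives the same grasp; the last joint's range is limited). The gripper opens to 85 mm and grips with 20 to 120 N. Pads are 22 mm wide; open, the fingers measure 114 mm over their backs; the gripper's body (76 mm by 85 mm) begins 54 mm behind the grasp point. The pads swing forward as they close: fully open they stand 13 mm farther back than shut.
Start: joints at [-0.146, 0.342, 1.524, -0, 1.275, -0.146], TCP at [0.525, 0, 0.405] pointing down, gripper open.
Joint ranges: [-2.53, 2.53], [-0.77, 2.02], [0.04, 2.7], [-1, 4.14], [0.28, 2.66], [-3.11, 3.11]. Speed limits (rad/s): [2.57, 2.57, 3.14, 3.14, 3.14, 3.14].

## Interface

Orientations are given as a unit quaternion [x, y, z, w].
In Python, from cell import status, eyes, r, look_for, regions_of gives the robot as it stands. The module is installed in compiled form; this text tells all that it offers.
- The arm moves only by the tool arm_command, never from a script. Its argument "series" is one flat list of numbers, 6 for each row, row after row: the shift along the tool's x, y, z in m, then the turn, a rotation vector about the tool's x, y, z in rad. A call has 1 to 5 rows; each row is the pose to reach, as a shift and turn from the pose commanded when the call began, along the tool's axes at that moment; what a row does not reach only later rows make up. A row lasts 1/8 s, in which the tool goes at most 62.5 mm and 10.7 degrees, less where a joint would pass 70% of its speed; a pose out of reach is approached as far as the arm can. A call with a gripper value outside its range is refused whole. "gripper" is the opening, from 0 (shut) to 1 (fully open), set as the call begins (left out, the last holds). The fingers move at their own pace and stop on an object; "force" is the grip in N (left out, the last holds). Time passes only in rows, so rows that repeat a pose let the fingers close. It gives the time, the measured TCP pose, the force, the opening and the grip force at its end, in the units of the state.
- status.read_state(): the state, without advancing time (a new reading comes with each control period).
- eyes.grab_frame(name): name is "scene" or "side" or "wrist"; returns the picture (384x512x3 uint8, red, green, blue); there is no depth.
- eyes.get_calibration(name): a dict with "intrinsics" (3x3 intrinsics, pixels), "eye" and "attitude" of the camera in the world. Camera axes: x right, y up, looking along -z (the intrinsics and any distortion apply to the point x, -y, -z); pixel columns grow to the right and rows downward; lengths in m; the calibration is good to about 2 mm. A picture is of the moment at which its call begins: read the wrist's pose just before it. get_calibration takes no time and is no camera call; for the wrist camera it gives the pose at the moment of the call.
- r.job_done(): hands the job in; it is judged then, once.
Trained networks look in the newest picture that a camera, given by its name, has taken for a name from the list of things; names that differ only in an ending like _2 or _b are one class to them, and where a whole thing is asked for, a point or a joint stands for the part that bears it (a point fixed in the world has none). Each returns a list of dicts, best first, with "confidence" (0 to 1); they miss things now and then, are a little off and sometimes report something else, mostly with a low value. They report only what shows in the picture. A call takes as long as a camera call. They do not tell look-alikes from the thing itself.
- look_for(thing, camera): "extent" ([left, top, right, bottom] in pixels, round what is visible of it).
- regions_of(thing, camera): "region" (384x512 bool, what is visible of it) and "extent" ([left, top, right, bottom] in pixels, round what is visible of it).
The state is a dict: "time_s": time; "joint_positions": joint angles; "dq": joint speeds; "joint_torque": joint torques, N m; "ee_pos": TCP position; "eef_rot": TCP orientation; "ft_force": force on the tool from outside, world axes, zero at the start; "ft_torque": the same for the moment, N m; "width": finger opening in m; "gripper_force": force on a finger pad.
Only numpy, scipy, OpenCV 4.12 (cv2) and the standard library are available. Lean on these libraries where they do the work, as an engineer would, in place of code of your own. Each camera call takes 0.05 s, during which the arm holds its last target. There are 200 camera calls.

## Task

The sloping rack already holds one slide carrier at its foot. Lay the other two above it like roof shingles, flat, in line and square with it, label ends downhill and ribs up: first the long carrier, on the first one, its foot edge pushed gently down the slope against the rack's stiff sliding stop until you feel that give by 2 or 3 mm, and no more; then the short one, on the long one, pushed down until its foot edge butts against the long one's rib without shoving the stop on. Set them down rather than dropping them, leave the first carrier and the other things on the table where they are, and let go.

Things in the scene. Friction and masses are not known exactly. Their poses are not given: they have to be found in the camera images.
- rack: fixed white reading rack. Origin: on the table at the middle of the foot of the slope; x is level and points uphill in plan, z up. Its 200 x 100 mm board rises along +x at 30 degrees; the surface starts at x = 0, z = 20 mm, at a 6 mm high foot ledge that holds the first carrier. A bearer strip 6 mm high (as a carrier) crosses the board 125 to 165 mm up the slope.
- rack_foot (a point): middle of the foot of the rack's sloping surface, 20 mm above the table. 205 mm uphill of it (level distance) a level lamp bar (136 x 20 x 14 mm, on two posts) crosses the head of the rack, its underside 198 mm above the table: an upright gripper over the upper rack can hit it, one square to the slope clears it
- stop (a joint): how far the rack's stiff sliding stop has been pushed down the slope, m: 0 at the start, up to 0.012; friction holds it, it gives at about 5 N. Two aluminium tabs, one each side of the first carrier's rib (27 to 58 mm from the middle), 7.5 to 13 mm above the board. Their uphill face starts 53 to 67 mm up the slope from the ledge: where the gauge is set is not reported, so feel for it
- first_carrier: grey plastic slide carrier: plate 110 mm long (its x), 70 wide, 6 thick, about 60 g (varies), white labels at the foot end. Origin: centre of the underside; x points from foot edge (x = -55 mm) to head edge, z out of the plate on the rib's side. It lies loose on the rack's slope, foot edge downhill against the ledge, so its x points up the slope and its z is square to the slope.
- long_carrier: grey plastic slide carrier: plate 110 mm long (its x), 70 wide, 6 thick, about 60 g (varies), white labels at the foot end. Origin: centre of the underside; x points from foot edge (x = -55 mm) to head edge, z out of the plate on the rib's side. Lies flat, rib up, on the table right of the robot's centre line, foot end roughly to -y; which loose carrier is nearer the robot varies.
- short_carrier: grey plastic slide carrier: plate 84 mm long (its x), 70 wide, 6 thick, about 45 g (varies), white labels at the foot end. Origin: centre of the underside; x points from foot edge (x = -42 mm) to head edge, z out of the plate on the rib's side. Lies flat, rib up, on the table right of the robot's centre line, foot end roughly to -y; which loose carrier is nearer the robot varies.
- first_carrier_rib (a point): middle of the top of this carrier's grip rib, 22 mm above the carrier's underside. The rib is 10 mm thick along the carrier's x, 40 mm long along its y and stands 16 mm above the plate; it is centred 39 mm from the foot edge (carrier x = -16 mm), so its head-side face is 44 mm from the foot edge
- long_carrier_rib (a point): middle of the top of this carrier's grip rib, 22 mm above the carrier's underside. The rib is 10 mm thick along the carrier's x, 40 mm long along its y and stands 16 mm above the plate; it is centred 39 mm from the foot edge (carrier x = -16 mm), so its head-side face is 44 mm from the foot edge
- short_carrier_rib (a point): middle of the top of this carrier's grip rib, 22 mm above the carrier's underside. The rib is 10 mm thick along the carrier's x, 40 mm long along its y and stands 16 mm above the plate; it is centred 39 mm from the foot edge (carrier x = -3 mm), so its head-side face is 44 mm from the foot edge
- long_carrier_foot (a point): middle of the long carrier's foot edge, on its underside
- short_carrier_foot (a point): middle of the short carrier's foot edge, on its underside
- remote: bystander: black remote control, 160 x 45 x 18 mm, origin under its centre
- slide_box: bystander: closed blue slide box, 100 x 85 x 34 mm, origin under its centre
- pot: bystander: small lidded specimen pot, 48 mm across, 50 mm high, origin under its centre
- dropper: bystander: amber dropper bottle, 34 mm across, 85 mm high, origin under its centre
- stain_jar: bystander: open glass staining jar, 60 mm across, 85 mm high, origin under its centre
- dish: bystander: clear shallow dish, 90 mm across, 15 mm high, origin under its centre
- marker: bystander: marker pen lying flat, 110 mm long, 10 mm high, origin under its centre
Things that resemble listed ones, but are neither listed nor needed, are in the scene too. What is shaped like the short_carrier but green or red is not meant. Leave any red look-alike of the long_carrier alone.

How it is judged:
By the outcome, as a careful person would: the job done as asked, in the order asked, and still so for the second after the job is handed in, with the robot touching nothing.
It also fails if it takes over 58 s, if anything falls off the work surface, if the arm or the gripper's body presses on something with over 40 N, if the wrist force passes 120 N, or if a joint passes its speed limit or range.

## Working session

There is one attempt and no reset: what is moved stays moved. The work goes in short steps, Python scripts to look and compute and a tool call to move; the robot and the scene stay as the last step left them, time stands still between calls to the robot, and variables do not carry over. Pictures are saved under pics/ and viewed, at most 10 in all, crops included, and the job is handed in when it is done.

Besides the shell and the picture viewer there is one more tool, called after "Emit:" as name(argument=value, ...) on one line, values as JSON. arm_command: Moves the arm, as the interface text tells. Its arguments: {"type":"object","properties":{"series":{"type":"array"},"gripper":{"type":"number"},"force":{"type":"number"}},"required":["series"]}

```bash
ls; mkdir -p pics; python3 - <<'E'
from cell import status,eyes
import cv2,numpy as np
s=status.read_state();print({k:np.round(v,3).tolist() for k,v in s.items()})
a=eyes.grab_frame("scene");b=eyes.grab_frame("side")
for n in("scene","side","wrist"):
  c=eyes.get_calibration(n);print(n,{k:np.round(v,3).tolist() for k,v in c.items()})
cv2.imwrite("pics/a.png",cv2.resize(a,(800,600))[:,:,::-1]);cv2.imwrite("pics/b.png",cv2.resize(b,(800,600))[:,:,::-1])
E
```

```text
pics
{'time_s': 0.0, 'joint_positions': [-0.146, 0.343, 1.525, -0.0, 1.275, -0.146], 'dq': [-0.0, -0.0, -0.0, 0.001, 0.001, 0.001], 'joint_torque': [0.001, -43.368, -24.601, -0.0, 0.008, -0.0], 'ee_pos': [0.525, 0.0, 0.404], 'eef_rot': [0.707, 0.707, -0.0, -0.001], 'ft_force': [-0.487, -0.634, -0.409], 'ft_torque': [0.025, -0.008, -0.012], 'gripper_force': 0.0, 'width': 0.086}
scene {'intrinsics': [[353.51, 0.0, 257.959], [0.0, 353.51, 189.71], [0.0, 0.0, 1.0]], 'eye': [1.112, -0.164, 0.796], 'attitude': [0.242, 0.244, 0.666, 0.663]}
side {'intrinsics': [[461.638, 0.0, 251.046], [0.0, 461.638, 196.827], [0.0, 0.0, 1.0]], 'eye': [0.049, -1.024, 0.932], 'attitude': [0.389, -0.102, -0.222, 0.888]}
wrist {'intrinsics': [[324.031, 0.0, 250.085], [0.0, 324.031, 195.972], [0.0, 0.0, 1.0]], 'eye': [0.525, 0.073, 0.374], 'attitude': [-0.145, 0.001, 0.0, 0.989]}
```

View pics/a.png

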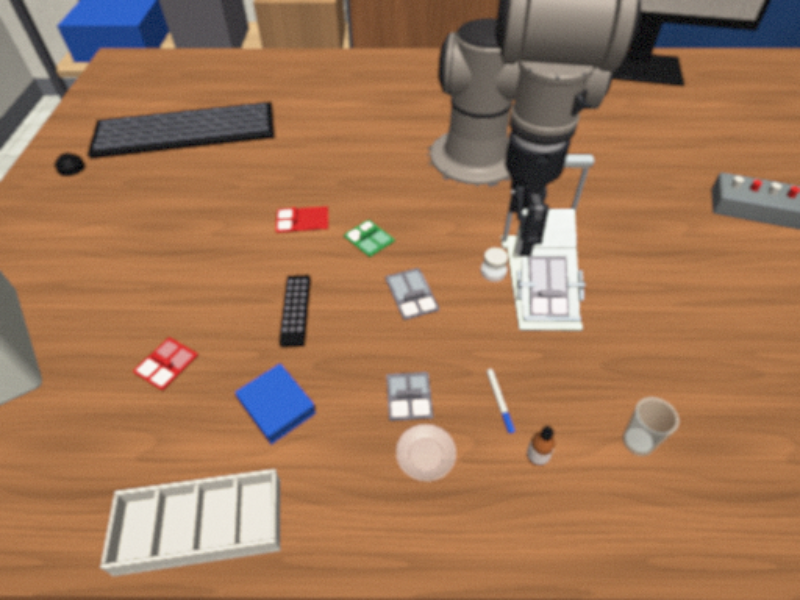

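View pics/b.png

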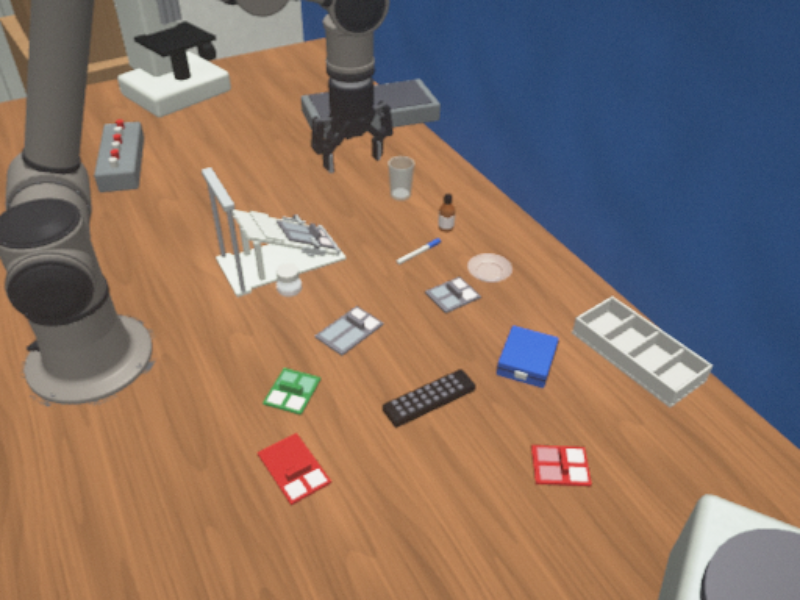

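The pictures show two loose grey carriers: A at scene (411,293) and B at (409,396). The rack with the first carrier is at (548,270). The green (368,238) and red (302,219) and (165,363) look-alikes are not meant. Next I fit models to the network masks.

```bash
cat > h.py <<'E'
import numpy as np,cv2
from scipy.optimize import minimize
from scipy.spatial.transform import Rotation as R
from cell import status,eyes,r,look_for,regions_of
def box(x0,x1,y0,y1,z0,z1): return np.array([[x,y,z] for x in(x0,x1) for y in(y0,y1) for z in(z0,z1)])/1e3
def carrier(L): return [box(-L/2,L/2,-35,35,0,6),box(-L/2+34,-L/2+44,-20,20,6,22)]
S=np.array
C30=R.from_euler('y',-30,degrees=True)
def proj(c,P):
    q=R.from_quat(c["attitude"]).inv().apply(P-S(c["eye"])); K=S(c["intrinsics"])
    return S([K[0,2]+K[0,0]*q[:,0]/-q[:,2], K[1,2]+K[1,1]*-q[:,1]/-q[:,2]]).T
def ray(c,px,z):
    K=S(c["intrinsics"]); d=R.from_quat(c["attitude"]).apply([(px[0]-K[0,2])/K[0,0],-(px[1]-K[1,2])/K[1,1],-1])
    e=S(c["eye"]); return e+d*(z-e[2])/d[2]
def sil(c,parts,T):
    m=np.zeros((384,512),np.uint8)
    for p in parts:
        h=cv2.convexHull(proj(c,T(p)).astype(np.float32))[:,0]
        cv2.fillConvexPoly(m,np.round((h)*16).astype(int),255,cv2.LINE_AA,4)
    return m/255.
def table(v): # x,y,yaw on table
    return lambda p: R.from_euler('z',v[2]).apply(p)+[v[0],v[1],0]
def slope(v,s=.055,n=0.,dy=0.): # v: rack foot x,y,yaw ; carrier centre at s up the slope
    return lambda p: R.from_euler('z',v[2]).apply(C30.apply(p+S([s,dy,n]))+[0,0,.02])+[v[0],v[1],0]
def fit(obs,parts,T,v0,sc=(.01,.01,.05)):
    def cost(u):
        v=S(v0)+u*sc; t=0
        for c,m in obs:
            a=sil(c,parts,T(v)); t+=np.abs(a-m).sum()/max(m.sum(),1)
        return t/len(obs)
    b=None
    for st in ([0,0,0],[1,1,1],[-1,1,-1]):
        st=S(st,float)*.5
        o=minimize(cost,st,method='Nelder-Mead',options=dict(xatol=.005,fatol=1e-5,initial_simplex=st+np.vstack([np.zeros(3),np.eye(3)])))
        if b is None or o.fun<b.fun:b=o
    return S(v0)+b.x*sc,b.fun
E
python3 - <<'E'
from h import *
for cam in("scene","side","wrist"):
  eyes.grab_frame(cam);c=eyes.get_calibration(cam)
  for n in("first_carrier","long_carrier","short_carrier","rack","stop"):
    for d in look_for(n,cam)[:6]:
      e=S(d["extent"]);p=ray(c,[(e[0]+e[2])/2,(e[1]+e[3])/2],.003)
      print(cam,n,round(d["confidence"],2),np.round(e).astype(int),np.round(p[:2],3))
E
```

```text
scene first_carrier 0.63 [337 165 363 203] [0.419 0.105]
scene first_carrier 0.41 [177 178 197 220] [ 0.479 -0.373]
scene first_carrier 0.21 [322 102 384 215] [0.312 0.132]
scene long_carrier 0.65 [246 172 281 204] [ 0.436 -0.152]
scene long_carrier 0.65 [177 134 211 151] [ 0.239 -0.382]
scene short_carrier 0.86 [247 238 276 269] [ 0.654 -0.158]
scene short_carrier 0.56 [220 141 252 165] [ 0.288 -0.24 ]
scene short_carrier 0.56 [ 85 214 128 247] [ 0.588 -0.573]
scene short_carrier 0.3 [247 173 278 203] [ 0.436 -0.155]
scene short_carrier 0.25 [308 155 324 178] [0.349 0.01 ]
scene rack 0.85 [323 101 382 211] [0.3   0.133]
scene stop 0.58 [333 181 372 185] [0.416 0.113]
side first_carrier 0.74 [176 140 216 160] [0.481 0.15 ]
side long_carrier 0.76 [205 198 246 230] [ 0.436 -0.169]
side long_carrier 0.56 [166 278 211 323] [ 0.23 -0.39]
side long_carrier 0.39 [177 143 215 158] [0.481 0.149]
side short_carrier 0.85 [170 234 207 264] [ 0.292 -0.241]
side short_carrier 0.59 [274 178 308 200] [ 0.66  -0.163]
side rack 0.76 [127 108 220 192] [0.415 0.184]
side stop 0.72 [274 177 307 202] [ 0.657 -0.165]
wrist first_carrier 0.69 [114  30 229 116] [0.441 0.099]
wrist long_carrier 0.93 [151 244 231 314] [ 0.449 -0.151]
wrist short_carrier 0.77 [317 258 386 309] [ 0.657 -0.157]
wrist rack 0.9 [  1   1 246 146] [0.389 0.098]
wrist rack 0.55 [149 245 232 316] [ 0.448 -0.153]
wrist rack 0.37 [318 259 384 309] [ 0.657 -0.158]
wrist stop 0.7 [167   1 191 140] [0.449 0.102]
wrist stop 0.39 [321 164 419 189] [ 0.666 -0.015]
wrist stop 0.17 [150 246 229 317] [ 0.447 -0.154]
```

```bash
cat > m.py <<'E'
from h import *
G={"long_carrier":(table,carrier(110),(.44,-.152,3.1)),"short_carrier":(table,carrier(84),(.657,-.16,3.14)),"first_carrier":(slope,carrier(110),(.47,.095,3.14))}
def run(cams,names=G,show=1):
  M={n:[] for n in names}; im={}
  for cam in cams:
    im[cam]=eyes.grab_frame(cam).copy();c=eyes.get_calibration(cam)
    for n in names:
      T,P,v0=G[n];ctr=proj(c,T(v0)(S([[0,0,.003]])))[0]
      for d in regions_of(n,cam):
        e=d["extent"]
        if np.hypot((e[0]+e[2])/2-ctr[0],(e[1]+e[3])/2-ctr[1])<25 and e[0]>2 and e[1]>2 and e[3]<381: M[n].append((cam,c,d["region"].astype(float)));break
  out={}
  for n in names:
    T,P,v0=G[n]
    for sel in [[k] for k in cams]+[list(cams)]:
      o=[(c,m) for k,c,m in M[n] if k in sel]
      if not o or (len(sel)>1 and len(o)<2): continue
      v,f=fit(o,P,T,v0);print(n,sel,np.round(v,4),round(f,3));out[n]=v
  return out,im
E
python3 - <<'E'
from m import *
o,im=run(["wrist","side","scene"])
c=eyes.get_calibration("wrist");w=cv2.resize(im["wrist"],(768,576),interpolation=cv2.INTER_CUBIC)
for n,v in o.items():
  T,P,_=G[n]
  for p in P: cv2.polylines(w,[(cv2.convexHull(proj(c,T(v)(p)).astype(np.float32))*1.5).astype(int)],1,(255,255,0),1)
cv2.imwrite("pics/c.png",w[:,:,::-1])
E
```

```text
long_carrier ['wrist'] [ 0.4346 -0.1541  3.5017] 0.244
long_carrier ['side'] [ 0.4377 -0.1521  3.4943] 0.107
long_carrier ['scene'] [ 0.4312 -0.1558  3.4748] 0.073
long_carrier ['wrist', 'side', 'scene'] [ 0.4347 -0.1541  3.4806] 0.161
short_carrier ['wrist'] [ 0.6552 -0.1589  3.1932] 1.361
short_carrier ['side'] [ 0.659  -0.1589  3.1983] 0.074
short_carrier ['scene'] [ 0.6516 -0.1606  3.2104] 0.063
short_carrier ['wrist', 'side', 'scene'] [ 0.6553 -0.1597  3.1982] 0.533
first_carrier ['side'] [0.5086 0.0984 3.3084] 0.327
first_carrier ['scene'] [0.4965 0.0912 3.1439] 0.096
first_carrier ['wrist', 'side', 'scene'] [0.503  0.0961 3.2235] 0.262
```

View pics/c.png

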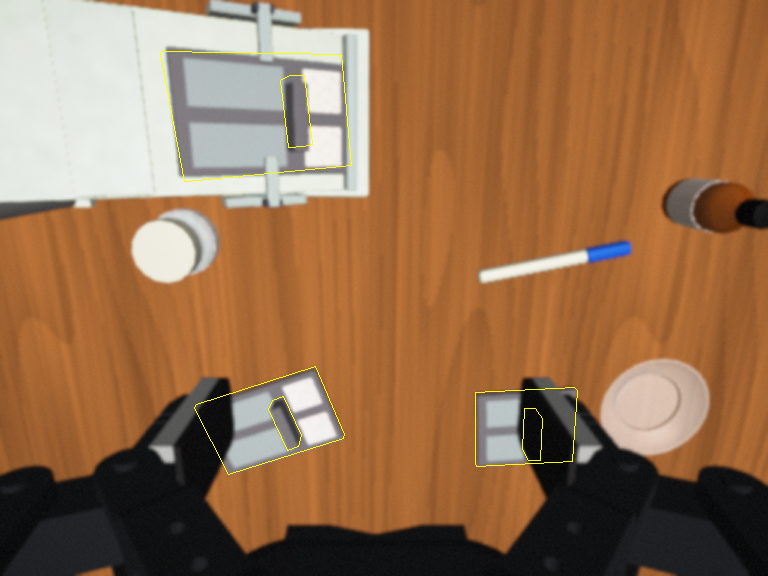

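View: the long carrier's outline sits at (270,420) and its 110 mm length matches. The short one at (525,425) fits 84 mm, and the pot is by the rack at (175,240). I'm moving over the long carrier's rib.

Emit:
arm_command(series=[-0.037,-0.019,0.036,0,0,-0.085,-0.074,-0.038,0.072,0,0,-0.17,-0.112,-0.056,0.108,0,0,-0.255,-0.149,-0.075,0.144,0,0,-0.339,-0.149,-0.075,0.144,0,0,-0.339], gripper=0.6, force=40)

```text
time_s: 2.22
ee_pos: [0.4484, -0.1506, 0.2585]
eef_rot: [0.579, 0.815, -0.0, -0.003]
ft_force: [0.4, 0.1, 0.5]
width: 0.0513
gripper_force: 0.0
```

```bash
cat > look.py <<'E'
from m import *
import sys
def overlay(o,im,cam,name,c,sc=1.5):
  w=cv2.resize(im[cam],None,fx=sc,fy=sc,interpolation=cv2.INTER_CUBIC)
  for n,v in o.items():
    T,P,_=G[n]
    for p in P: cv2.polylines(w,[(cv2.convexHull(proj(c,T(v)(p)).astype(np.float32))*sc).astype(int)],1,(255,255,0),1)
  cv2.imwrite(f"pics/{name}.png",w[:,:,::-1])
E
python3 - <<'E'
from look import *
s=status.read_state();print(np.round(s["ee_pos"],4),s["width"],s["time_s"])
c=eyes.get_calibration("wrist")
o,im=run(["wrist"]);overlay({"long_carrier":S([.4347,-.1541,3.4806])},im,"wrist","d",c)
E
```

```text
[ 0.4484 -0.1506  0.2585] 0.05128650999754294 2.225
long_carrier ['wrist'] [ 0.4368 -0.1537  3.4776] 0.042
long_carrier ['wrist'] [ 0.4368 -0.1537  3.4776] 0.042
short_carrier ['wrist'] [ 0.6598 -0.1579  3.223 ] 0.108
short_carrier ['wrist'] [ 0.6598 -0.1579  3.223 ] 0.108
```

View pics/d.png

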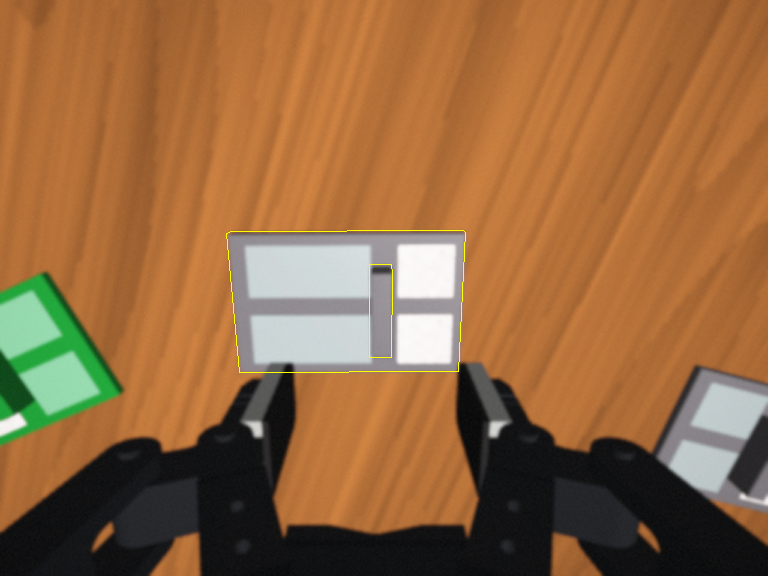

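View: the outline matches the carrier exactly, with the rib at (380,310) between the fingers' line of closing. Next come the descent and the grip.

Emit:
arm_command(series=[0.001,0.004,0.03,0,0,0,0.001,0.004,0.06,0,0,0,0.001,0.004,0.077,0,0,0,0.001,0.004,0.077,0,0,0])

```text
time_s: 2.92
ee_pos: [0.4539, -0.1458, 0.1836]
eef_rot: [0.577, 0.817, 0.0, -0.0]
ft_force: [-0.4, 0.2, 0.3]
width: 0.0513
gripper_force: 0.0
```

Emit:
arm_command(series=[0,0,0,0,0,0,0,0,0,0,0,0,0,0,0,0,0,0,0,0,0,0,0,0,0,0,0,0,0,0], gripper=0, force=50)

```text
time_s: 3.55
ee_pos: [0.4538, -0.1467, 0.1849]
eef_rot: [0.578, 0.816, 0.0, 0.001]
ft_force: [-0.7, 1.8, 4.9]
width: 0.0081
gripper_force: 50.3
```

Emit:
arm_command(series=[0,0,-0.03,0,0,0,0,0,-0.08,0,0,0,0.03,0.01,-0.13,0,0,0,0.07,0.025,-0.17,0,0,0,0.11,0.04,-0.21,0,0,0])

```text
time_s: 4.18
ee_pos: [0.4541, -0.0285, 0.3958]
eef_rot: [0.578, 0.816, 0.0, 0.001]
ft_force: [0.8, -0.8, 0.1]
width: 0.0081
gripper_force: 49.5
```

Emit:
arm_command(series=[0.025,0.008,-0.025,0,0,0.12,0.05,0.016,-0.05,0,0,0.23,0.057,0.019,-0.065,0,0,0.339,0.057,0.019,-0.065,0,0,0.339,0.057,0.019,-0.065,0,0,0.339])

```text
time_s: 4.8
ee_pos: [0.4533, 0.0301, 0.4582]
eef_rot: [0.706, 0.708, -0.0, -0.0]
ft_force: [-0.2, -0.5, -0.6]
width: 0.0083
gripper_force: 49.5
```

```bash
python3 - <<'E'
from look import *
s=status.read_state();print(np.round(s["ee_pos"],4),np.round(s["eef_rot"],3),s["width"],s["ft_force"])
c=eyes.get_calibration("wrist")
G["first_carrier"]=(slope,carrier(110),(.4965,.092,3.144))
G["rack"]=(lambda v:slope(v,0),[box(0,200,-50,50,0,.1)],(.4965,.092,3.144))
o,im=run(["wrist"],["first_carrier"])
ms=regions_of("rack","wrist");print([(d["confidence"],d["extent"]) for d in ms])
if not o: o={"first_carrier":S([.4965,.092,3.144])}
overlay({"first_carrier":o["first_carrier"],"rack":o["first_carrier"]},im,"wrist","e",c)
E
```

```text
[0.4533 0.0301 0.4582] [ 0.706  0.708 -0.    -0.   ] 0.00831408463664454 [-0.23606585 -0.46870776 -0.63977468]
first_carrier ['wrist'] [0.5035 0.0909 3.1273] 0.069
first_carrier ['wrist'] [0.5035 0.0909 3.1273] 0.069
[(0.7, [0.9, 1.6, 309.3, 209.4])]
```

View pics/e.png

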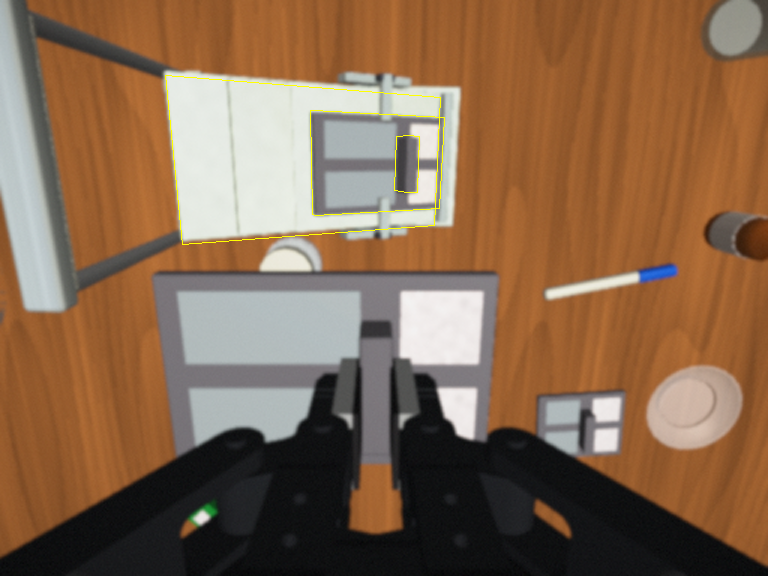

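View: the first carrier is at (378,163) and its fit lies on the plate. The pot at (290,258) is clear of the rack. The held long carrier's upper edge runs from (155,272) to (497,272), square in the grip. Next I refine both fits.

```bash
cat >> look.py <<'E'
def hullmask(im,region,thr=135):
  g=cv2.cvtColor(im,cv2.COLOR_RGB2GRAY)
  k=cv2.dilate(region.astype(np.uint8),np.ones((5,5)))
  d=((g<thr)&(k>0)).astype(np.uint8); d=cv2.morphologyEx(d,cv2.MORPH_OPEN,np.ones((2,2)))
  h=cv2.convexHull(cv2.findNonZero(d)); m=np.zeros(g.shape,np.uint8); cv2.fillConvexPoly(m,h,255); return m/255.
E
python3 - <<'E'
from look import *
from scipy.optimize import least_squares
s=status.read_state();c=eyes.get_calibration("wrist");im=eyes.grab_frame("wrist").copy()
reg=max((d for d in regions_of("first_carrier","wrist") if d["extent"][3]<160),key=lambda d:d["confidence"])["region"]
for t in(120,135,150):
  m=hullmask(im,reg,t);v,f=fit([(c,m)],[carrier(110)[0]],slope,(.5035,.0909,3.127));print(t,np.round(v,4),f)
print("mask",fit([(c,reg.astype(float))],carrier(110),slope,(.5035,.0909,3.127)))
# held carrier
g=cv2.cvtColor(im,cv2.COLOR_RGB2GRAY)
px=S([[103,181.5],[331,181.5],[240.5,215],[260.5,215]],np.float32).reshape(-1,1,2)
q=cv2.cornerSubPix(g,px.copy(),(3,3),(-1,-1),(3,50,.01))[:,0];print(q)
P=S([[55,-35,6],[-55,-35,6],[-11,-20,22],[-21,-20,22]])/1e3  # carrier corner at tool +x = carrier -y (carrier x=-tool y, z=-tool z)
Rt=R.from_quat(s["eef_rot"])
def T(u,p):
  a=R.from_euler('z',u[3]).apply(p+S([.016,0,0])); t=S([-a[:,1],-a[:,0],-a[:,2]]).T+S([u[0],u[1],u[2]]); return Rt.apply(t)+S(s["ee_pos"])
o=least_squares(lambda u:(proj(c,T(u,P))-q).ravel(),[0,0,.181,0]);print(np.round(o.x,4),np.round(o.fun,1))
E
```

```text
120 [0.5048 0.0879 3.1253] 0.10692958580977245
135 [0.5046 0.0896 3.1368] 0.04969978003685868
150 [0.5046 0.0917 3.1554] 0.04427267566269269
mask (array([0.50368148, 0.09147222, 3.13117972]), np.float64(0.05406635374960363))
[[101.75098 182.09926]
 [331.15863 182.92006]
 [239.91792 215.27582]
 [259.51312 213.66376]]
[0.0009 0.0003 0.1899 0.0076] [ 1.8 -3.1 -1.5 -5.6 -1.4  3.3  1.1  4.8]
```

```bash
python3 - <<'E'
from look import *
from scipy.optimize import least_squares
s=status.read_state();c=eyes.get_calibration("wrist")
q=S([[101.9,181.3],[331.2,181.8],[239.9,214.5],[260.2,214.2],[240,225],[260.7,225]])
P=S([[55,-35,0],[-55,-35,0],[-11,-20,6],[-21,-20,6],[-11,-20,22],[-21,-20,22]])/1e3
Rt=R.from_quat(s["eef_rot"])
def T(u,p):
  a=R.from_euler('xz',[u[4],u[3]]).apply(p+S([.016,0,0])); t=S([-a[:,1],-a[:,0],-a[:,2]]).T+S([u[0],u[1],u[2]]); return Rt.apply(t)+S(s["ee_pos"])
o=least_squares(lambda u:(proj(c,T(u,P))-q).ravel(),[0,0,.181,0,0]);print(np.round(o.x,4),np.round(o.fun,1))
E
```

```text
[-1.000e-04  4.000e-04  1.792e-01 -9.000e-04  7.120e-02] [ 0.5 -0.2  0.  -0.5 -0.4  0.2  0.5  0.5 -1.7  0.   1.1  0.1]
```

Emit:
arm_command(series=[0.015,0.014,0,0.13,0.0006,0.0025,0.03,0.028,0,0.26,0.0012,0.005,0.045,0.042,0.02,0.39,0.002,0.0075,0.06,0.055,0.05,0.5236,0.0026,0.0098,0.06,0.055,0.08,0.5236,0.0026,0.0098])

```text
time_s: 5.68
ee_pos: [0.5096, 0.091, 0.3764]
eef_rot: [0.686, 0.68, -0.183, -0.185]
ft_force: [1.7, -0.3, -0.6]
width: 0.0081
gripper_force: 49.5
```

Emit:
arm_command(series=[0,0,0,0,0,0,0,0,0,0,0,0])

```text
time_s: 5.92
ee_pos: [0.5087, 0.0902, 0.3798]
eef_rot: [0.687, 0.68, -0.182, -0.183]
ft_force: [0.3, 0.1, -0.1]
width: 0.0082
gripper_force: 49.4
```

```bash
cat > tgt.py <<'E'
from look import *
RK=S([.504,.0905,3.132])
def tcp(s_foot,n,h=.184,lat=0.): # tool pose target for carrier foot at s_foot, underside at n
  return slope(RK,s_foot+.039,n+h,lat)(S([[0,0,0.]]))[0]
def axes(): # desired tool orientation
  rz=R.from_euler('z',RK[2]); u=rz.apply(C30.apply([1,0,0]));N=rz.apply(C30.apply([0,0,1]));y=-u;z=-N
  return R.from_matrix(S([np.cross(y,z),y,z]).T)
def delta(*a,**k):
  s=status.read_state();Rt=R.from_quat(s["eef_rot"])
  print("pos",np.round(s["ee_pos"],4),"shift",np.round(Rt.inv().apply(tcp(*a,**k)-S(s["ee_pos"])),4),"turn",np.round((Rt.inv()*axes()).as_rotvec(),4))
  L=R.from_euler('z',RK[2]).inv().apply(S(s["ee_pos"])-[RK[0],RK[1],.02]);L=C30.inv().apply(L)
  print("foot s",round(L[0]-.039,4),"lat",round(L[1],4),"n",round(L[2]-k.get('h',.184),4),"F(tool)",np.round(Rt.inv().apply(s["ft_force"]),2),"t",s["time_s"])
E
python3 - <<'E'
from tgt import *
delta(.080,.031)
c=eyes.get_calibration("wrist");im=eyes.grab_frame("wrist").copy()
overlay({"first_carrier":RK},{"wrist":im},"wrist","f",c)
for d in regions_of("first_carrier","wrist")[:3]:
  print(d["confidence"],d["extent"],fit([(c,d["region"].astype(float))],carrier(110),slope,RK))
E
```

```text
pos [0.5087 0.0902 0.3798] shift [0.0002 0.0567 0.099 ] turn [ 0.0015 -0.0004 -0.0005]
foot s 0.1368 lat 0.0003 n 0.13 F(tool) [ 0.14  0.28 -0.07] t 5.925
0.69 [326.6, 143.8, 452.1, 218.2] (array([0.50261763, 0.09089327, 3.12757472]), np.float64(0.10870933847409647))
```

View pics/f.png

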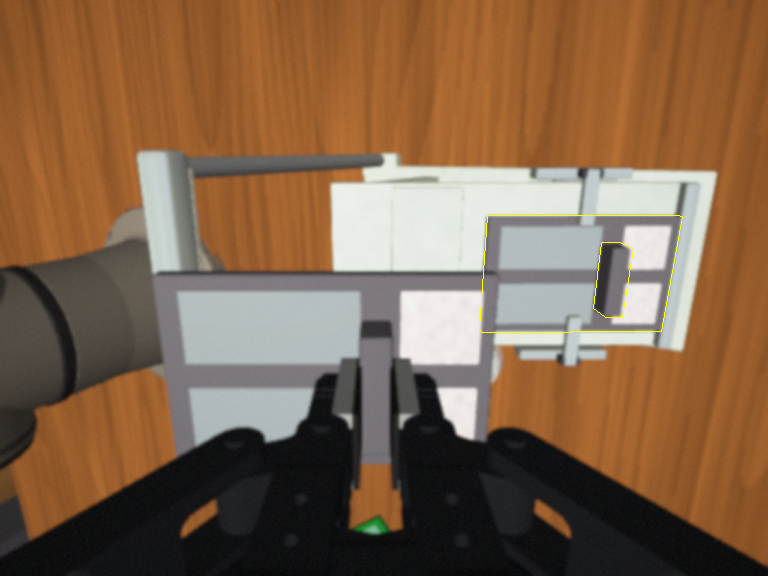

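View: the fit lies exactly on the first carrier (585,272). The stop tabs' uphill edge is at about x=582, roughly 56 mm up. I'm approaching along the slope normal.

Emit:
arm_command(series=[0,0.03,0.03,0,0,0,0,0.057,0.065,0,0,0,0,0.057,0.095,0,0,0,0,0.057,0.113,0,0,0,0,0.057,0.113,0,0,0])

```text
time_s: 6.65
ee_pos: [0.5012, 0.0904, 0.2527]
eef_rot: [0.686, 0.68, -0.182, -0.184]
ft_force: [1.2, -0.2, -0.9]
width: 0.0087
gripper_force: 49.5
```

```bash
python3 - <<'E'
from tgt import *
delta(.080,.0065)
c=eyes.get_calibration("wrist");im=eyes.grab_frame("wrist").copy()
overlay({"first_carrier":RK},{"wrist":im},"wrist","g",c)
E
```

```text
pos [0.5012 0.0904 0.2527] shift [ 0.0001 -0.0002  0.0096] turn [-0.0003 -0.0003 -0.0004]
foot s 0.0798 lat 0.0001 n 0.0161 F(tool) [-0.22  1.5   0.23] t 6.65
```

View pics/g.png

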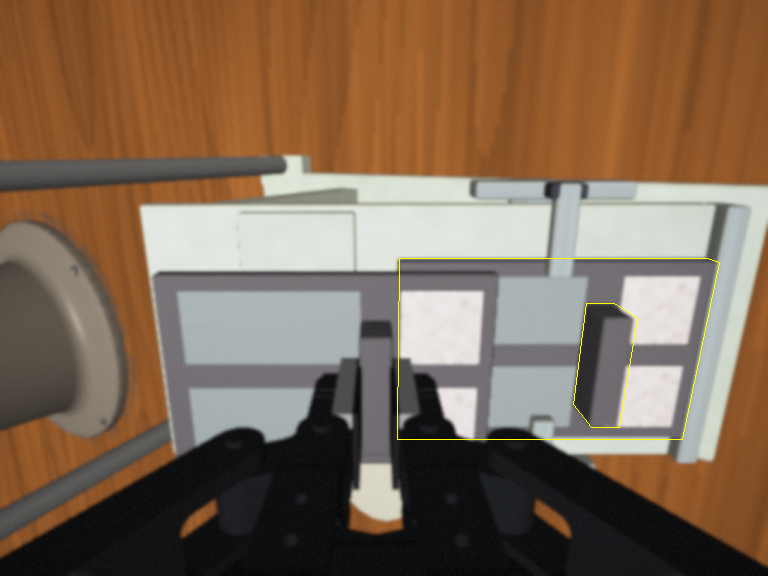

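View: the held carrier's upper edge (y≈272) and the first carrier's (y≈260) are parallel, and the tabs are at (563,225) and (542,425). I'm checking lateral offset through the same camera before lowering.

```bash
python3 - <<'E'
from tgt import *
s=status.read_state();c=eyes.get_calibration("wrist")
rz=R.from_euler('z',RK[2]);N=rz.apply(C30.apply([0,0,1.]));O=S([RK[0],RK[1],.02])
im=cv2.cvtColor(eyes.grab_frame("wrist"),cv2.COLOR_RGB2GRAY).astype(float)
def lat(px,n):
  K=S(c["intrinsics"]);d=R.from_quat(c["attitude"]).apply([(px[0]-K[0,2])/K[0,0],-(px[1]-K[1,2])/K[1,1],-1.])
  e=S(c["eye"]);t=(n-N@(e-O))/(N@d);return C30.inv().apply(rz.inv().apply(e+t*d-O))*1e3
def edge(col,lo,hi): # dark edge below light
  p=im[lo:hi,col-3:col+4].mean(1);g=np.diff(p);i=int(g.argmin());w=-g[max(0,i-1):i+2];return lo+max(0,i-1)+.5+(w*np.arange(len(w))).sum()/w.sum()+0
for x in(130,170,210,230): 
  e=edge(x,172,192);print("held",x,round(e,2),[np.round(lat((x,e),n)[:2],1).tolist() for n in(.013,.016,.019)])
for x in(345,355,400,430,450):
  e=edge(x,162,186);print("first",x,round(e,2),[np.round(lat((x,e),n)[:2],1).tolist() for n in(0,.006)])
E
```

```text
held 130 180.41 [[178.3, -33.6], [177.1, -34.4], [176.0, -35.1]]
held 170 180.39 [[158.2, -33.6], [157.5, -34.4], [156.7, -35.1]]
held 210 180.39 [[138.2, -33.6], [137.8, -34.3], [137.4, -35.1]]
held 230 180.39 [[128.2, -33.6], [128.0, -34.3], [127.8, -35.1]]
first 345 171.42 [[67.0, -35.3], [68.8, -36.6]]
first 355 171.42 [[61.6, -35.2], [63.6, -36.6]]
first 400 171.4 [[37.4, -35.2], [40.2, -36.5]]
first 430 171.39 [[21.2, -35.2], [24.6, -36.5]]
first 450 171.36 [[10.4, -35.2], [14.2, -36.5]]
```

Emit:
arm_command(series=[0.0007,0,0.004,0,0,0,0.0007,0,0.007,0,0,0,0.0007,0,0.007,0,0,0])

```text
time_s: 7.12
ee_pos: [0.4979, 0.0913, 0.2463]
eef_rot: [0.686, 0.68, -0.182, -0.184]
ft_force: [-0.2, -0.0, -0.5]
width: 0.0084
gripper_force: 49.5
```

Emit:
arm_command(series=[0,0,0.001,0,0,0,0,0,0.001,0,0,0])

```text
time_s: 7.38
ee_pos: [0.4974, 0.0912, 0.2454]
eef_rot: [0.686, 0.68, -0.182, -0.184]
ft_force: [-0.1, 0.6, -0.0]
width: 0.0083
gripper_force: 49.5
```

Emit:
arm_command(series=[0,0,0.001,0,0,0,0,0,0.001,0,0,0])

```text
time_s: 7.62
ee_pos: [0.4969, 0.0912, 0.2445]
eef_rot: [0.686, 0.68, -0.182, -0.184]
ft_force: [0.3, 0.0, -2.1]
width: 0.0083
gripper_force: 49.5
```

Emit:
arm_command(series=[0,0,0.001,0,0,0,0,0,0.001,0,0,0])

```text
time_s: 7.88
ee_pos: [0.4966, 0.0912, 0.2441]
eef_rot: [0.687, 0.68, -0.182, -0.184]
ft_force: [1.5, 0.5, 3.0]
width: 0.0086
gripper_force: 49.9
```

Emit:
arm_command(series=[0,0,0.001,0,0,0,0,0,0.001,0,0,0])

```text
time_s: 8.12
ee_pos: [0.4964, 0.0912, 0.2441]
eef_rot: [0.687, 0.68, -0.181, -0.183]
ft_force: [2.3, 0.9, 9.7]
width: 0.0084
gripper_force: 50.9
```

Emit:
arm_command(series=[0,0,-0.0015,0,0,0,0,0.004,-0.0015,0,0,0,0,0.008,-0.0015,0,0,0,0,0.008,-0.0015,0,0,0])

```text
time_s: 8.62
ee_pos: [0.504, 0.0911, 0.2398]
eef_rot: [0.686, 0.68, -0.182, -0.184]
ft_force: [1.6, 0.3, -0.2]
width: 0.0085
gripper_force: 49.7
```

```bash
python3 - <<'E'
from tgt import *
delta(.07,.006)
c=eyes.get_calibration("wrist");im=eyes.grab_frame("wrist").copy()
g=cv2.cvtColor(im,cv2.COLOR_RGB2GRAY)
rz=R.from_euler('z',RK[2]);N=rz.apply(C30.apply([0,0,1.]));O=S([RK[0],RK[1],.02])
def lat(px,n):
  K=S(c["intrinsics"]);d=R.from_quat(c["attitude"]).apply([(px[0]-K[0,2])/K[0,0],-(px[1]-K[1,2])/K[1,1],-1.])
  e=S(c["eye"]);t=(n-N@(e-O))/(N@d);return C30.inv().apply(rz.inv().apply(e+t*d-O))*1e3
crop=im[120:320,200:460];cv2.imwrite("pics/h.png",cv2.resize(crop,None,fx=3,fy=3,interpolation=cv2.INTER_CUBIC)[:,:,::-1])
np.save("lat.npy",S([lat((x,178),.013) for x in range(320,440,10)]));print([(x,np.round(lat((x,178),.013)[:2],1).tolist()) for x in range(330,420,10)])
E
```

```text
pos [0.504  0.0911 0.2398] shift [-0.0006  0.0009  0.0003] turn [ 0.0005 -0.0002 -0.0004]
foot s 0.0709 lat -0.0006 n 0.0063 F(tool) [ 0.35  1.44 -0.65] t 8.625
[(330, [72.4, -38.1]), (340, [67.7, -38.1]), (350, [63.0, -38.1]), (360, [58.4, -38.1]), (370, [53.7, -38.1]), (380, [49.1, -38.1]), (390, [44.4, -38.1]), (400, [39.7, -38.1]), (410, [35.1, -38.1])]
```

View pics/h.png

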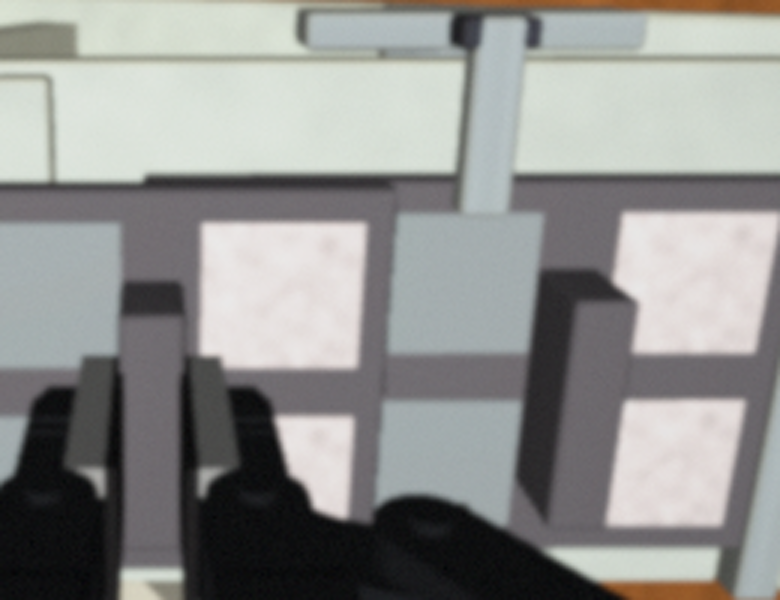

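View: the held carrier's foot edge is at crop x≈390 and the tab's uphill face at x≈462, so about 10 mm remain. I'll slide 7 mm, then feel in small steps.

Emit:
arm_command(series=[0,0.003,0,0,0,0,0,0.006,0,0,0,0,0,0.007,0,0,0,0,0,0.007,0,0,0,0])

```text
time_s: 9.18
ee_pos: [0.5098, 0.0911, 0.2365]
eef_rot: [0.686, 0.68, -0.182, -0.184]
ft_force: [1.0, -0.6, -0.8]
width: 0.0087
gripper_force: 49.6
```

Emit:
arm_command(series=[0,0.001,0,0,0,0,0,0.001,0,0,0,0])

```text
time_s: 9.43
ee_pos: [0.5106, 0.0911, 0.236]
eef_rot: [0.686, 0.68, -0.182, -0.184]
ft_force: [0.6, -0.2, -0.4]
width: 0.0082
gripper_force: 49.5
```

```bash
cat > q.py <<'E'
from tgt import *
delta(.06,.006)
E
python3 q.py
```

```text
pos [0.5106 0.0911 0.236 ] shift [-0.0007  0.0033  0.0004] turn [ 0.0001 -0.0002 -0.0004]
foot s 0.0633 lat -0.0007 n 0.0064 F(tool) [-0.16  0.7   0.02] t 9.425
```

Emit:
arm_command(series=[0,0.0007,0,0,0,0,0,0.0007,0,0,0,0])

```text
time_s: 9.68
ee_pos: [0.5112, 0.0911, 0.2357]
eef_rot: [0.686, 0.68, -0.182, -0.184]
ft_force: [0.1, -0.7, -0.3]
width: 0.0086
gripper_force: 49.5
```

Emit:
arm_command(series=[0,0.0007,0,0,0,0,0,0.0007,0,0,0,0])

```text
time_s: 9.93
ee_pos: [0.5118, 0.0911, 0.2354]
eef_rot: [0.686, 0.68, -0.182, -0.184]
ft_force: [0.5, -0.4, -1.1]
width: 0.0084
gripper_force: 49.5
```

```bash
python3 q.py
```

```text
pos [0.5118 0.0911 0.2354] shift [-0.0007  0.002   0.0004] turn [ 0.     -0.0002 -0.0004]
foot s 0.062 lat -0.0007 n 0.0064 F(tool) [-0.42  0.99  0.66] t 9.925
```

Emit:
arm_command(series=[0,0.0007,0,0,0,0,0,0.0007,0,0,0,0])

```text
time_s: 10.18
ee_pos: [0.5124, 0.0911, 0.235]
eef_rot: [0.686, 0.68, -0.182, -0.184]
ft_force: [0.1, 0.2, -0.6]
width: 0.0084
gripper_force: 49.5
```

Emit:
arm_command(series=[0,0.0007,0,0,0,0,0,0.0007,0,0,0,0])

```text
time_s: 10.42
ee_pos: [0.5126, 0.0911, 0.2349]
eef_rot: [0.686, 0.679, -0.183, -0.184]
ft_force: [-2.5, 0.2, 4.2]
width: 0.0084
gripper_force: 49.7
```

```bash
python3 q.py
```

```text
pos [0.5126 0.0911 0.2349] shift [-0.0007  0.0009  0.0004] turn [-0.0013 -0.0001 -0.0003]
foot s 0.0609 lat -0.0007 n 0.0064 F(tool) [ 0.15 -4.23 -2.4 ] t 10.425
```

Contact is felt at foot s≈61 mm, with about 5 N. Now I push the stop on.

Emit:
arm_command(series=[0,0.0005,0,0,0,0,0,0.001,0,0,0,0,0,0.001,0,0,0,0])

```text
time_s: 10.8
ee_pos: [0.5137, 0.0911, 0.2342]
eef_rot: [0.686, 0.68, -0.182, -0.184]
ft_force: [-3.1, 0.4, 2.7]
width: 0.0085
gripper_force: 49.7
```

```bash
python3 q.py
```

```text
pos [0.5137 0.0911 0.2342] shift [-0.0007 -0.0003  0.0004] turn [-0.0005 -0.0002 -0.0004]
foot s 0.0597 lat -0.0007 n 0.0064 F(tool) [ 0.35 -4.08 -0.8 ] t 10.8
```

Emit:
arm_command(series=[0,0.0006,0,0,0,0,0,0.0012,0,0,0,0,0,0.0012,0,0,0,0])

```text
time_s: 11.18
ee_pos: [0.5149, 0.091, 0.2336]
eef_rot: [0.686, 0.68, -0.182, -0.184]
ft_force: [-3.8, 0.4, 2.7]
width: 0.0082
gripper_force: 49.7
```

```bash
python3 - <<'E'
from tgt import *
delta(.06,.006)
eyes.grab_frame("side")
delta(.06,.006)
c=eyes.get_calibration("wrist");im=eyes.grab_frame("wrist").copy()
np.save("after.npy",im)
crop=im[120:320,200:460];cv2.imwrite("pics/i.png",cv2.resize(crop,None,fx=3,fy=3,interpolation=cv2.INTER_CUBIC)[:,:,::-1])
E
```

```text
pos [0.5149 0.091  0.2336] shift [-0.0006 -0.0017  0.0004] turn [ 0.     -0.0002 -0.0005]
foot s 0.0583 lat -0.0006 n 0.0064 F(tool) [ 0.33 -4.62 -0.5 ] t 11.175
pos [0.5149 0.0911 0.2336] shift [-0.0007 -0.0016  0.0004] turn [ 0.0001 -0.0002 -0.0004]
foot s 0.0584 lat -0.0007 n 0.0064 F(tool) [ 0.12 -4.3  -0.55] t 11.225
```

View pics/i.png

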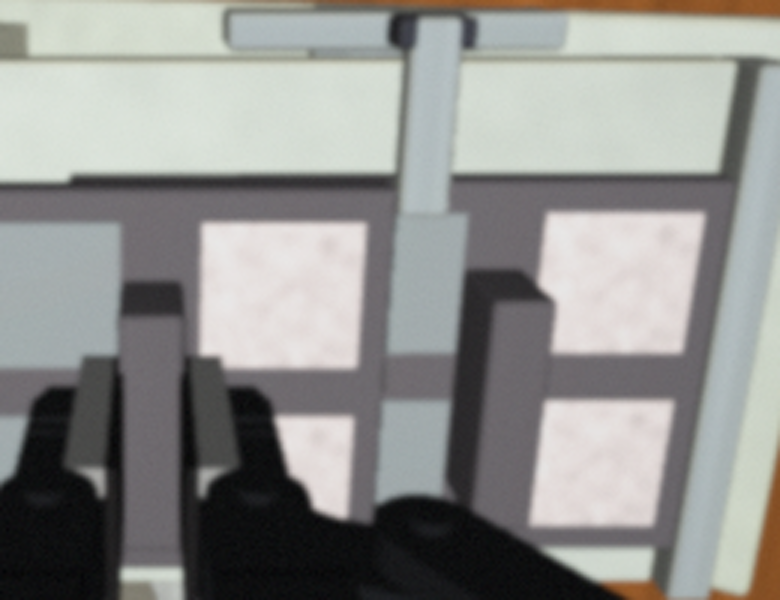

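View: the long carrier's foot edge meets the tab at (398,195), square to it. I'm cross-checking the stop's travel between the two crops.

```bash
python3 - <<'E'
import cv2,numpy as np
a=cv2.imread("pics/h.png",0).astype(np.float32);b=cv2.imread("pics/i.png",0).astype(np.float32)
def m(x0,y0,x1,y1):
  t=a[y0:y1,x0:x1];s=b[max(0,y0-6):y1+6,x0-110:x1-20];r=cv2.matchTemplate(s,t,cv2.TM_CCOEFF_NORMED);_,v,_,l=cv2.minMaxLoc(r);
  i=l[0];p=r[l[1],i-1:i+2];d=(p[0]-p[2])/(2*(p[0]-2*p[1]+p[2]));return x0-110+i+d-x0,v
print("tab",m(440,70,545,170),"upper",m(440,80,545,120))
print("label",m(590,215,770,350),"label2",m(600,400,760,520),"rib",m(530,262,650,420),"railL",m(285,5,350,50),"railR",m(580,5,670,50),"strip",m(505,200,600,350))
E
```

```text
tab (np.float32(-61.956635), 0.9879308938980103) upper (np.float32(-62.07672), 0.9936899542808533)
label (np.float32(-76.45679), 0.9796915650367737) label2 (np.float32(-74.25702), 0.9428781867027283) rib (np.float32(-76.9426), 0.9742089509963989) railL (np.float32(-74.775665), 0.9366883039474487) railR (np.float32(-79.150635), 0.997901439666748) strip (np.float32(-74.67935), 0.9788656234741211)
```

Emit:
arm_command(series=[0,-0.0003,0.0004,0,0,0,0,-0.0003,0.0006,0,0,0])

```text
time_s: 11.52
ee_pos: [0.5147, 0.091, 0.2336]
eef_rot: [0.687, 0.68, -0.182, -0.183]
ft_force: [-0.4, 0.3, 5.9]
width: 0.0087
gripper_force: 50.2
```

Stop travel is about 2.5 mm by both measures. I'm releasing.

Emit:
arm_command(series=[0,0,0,0,0,0,0,0,0,0,0,0,0,0,0,0,0,0], gripper=0.35)

```text
time_s: 11.9
ee_pos: [0.5145, 0.091, 0.2331]
eef_rot: [0.686, 0.68, -0.182, -0.184]
ft_force: [0.6, 0.1, -0.1]
width: 0.0299
gripper_force: 0.0
```

Emit:
arm_command(series=[0,0,-0.02,0,0,0,0,0,-0.06,0,0,0,0,0,-0.11,0,0,0,0,0,-0.15,0,0,0,0,0,-0.15,0,0,0])

```text
time_s: 12.52
ee_pos: [0.5904, 0.0902, 0.3656]
eef_rot: [0.687, 0.68, -0.18, -0.182]
ft_force: [-0.4, -0.3, 0.2]
width: 0.03
gripper_force: 0.0
```

```bash
python3 - <<'E'
from tgt import *
delta(.0585,.156)
def sl(v): return slope(v,.0583+.055,.006)
G["lc"]=(sl,carrier(110),RK)
c=eyes.get_calibration("wrist");im=eyes.grab_frame("wrist").copy()
overlay({"first_carrier":RK,"lc":RK},{"wrist":im},"wrist","j",c)
for n in("long_carrier","first_carrier"):
  for d in regions_of(n,"wrist")[:3]: print(n,d["confidence"],np.round(d["extent"]), fit([(c,d["region"].astype(float))],carrier(110),sl,RK) if n[0]=='l' else '')
E
```

```text
pos [0.5904 0.0902 0.3656] shift [-0.0005  0.0004  0.0025] turn [ 0.0063 -0.0004 -0.0005]
foot s 0.059 lat -0.0005 n 0.1585 F(tool) [-0.27 -0.41 -0.02] t 12.525
long_carrier 0.76 [173. 143. 289. 212.] (array([0.50408267, 0.09240641, 3.13929083]), np.float64(0.03884611682057567))
first_carrier 0.93 [293. 142. 351. 207.]
```

View pics/j.png

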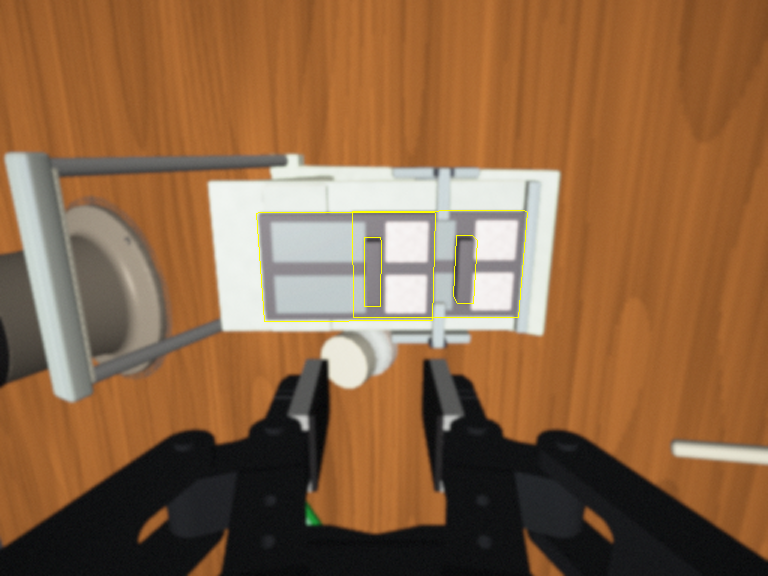

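View: the long carrier lies on the first and both outlines coincide. The tab meets its foot edge at x≈436, and the pot (350,360) is untouched. I've now used all ten views, so the rest goes by numbers. Next is the short carrier, at px (580,425) in picture e: grey, 84 mm long by the fit, with white labels at its foot. The green and red ones are not meant.

Emit:
arm_command(series=[-0.05,0.022,0.009,-0.105,-0.004,-0.016,-0.1,0.043,0.018,-0.21,-0.008,-0.032,-0.15,0.065,0.027,-0.315,-0.012,-0.048,-0.2,0.086,0.036,-0.42,-0.016,-0.064,-0.25,0.105,0.042,-0.5236,-0.021,-0.08])

```text
time_s: 13.3
ee_pos: [0.6562, -0.1616, 0.272]
eef_rot: [0.681, 0.732, 0.001, -0.0]
ft_force: [0.8, 0.8, 0.1]
width: 0.0299
gripper_force: 0.0
```

Emit:
arm_command(series=[0,0,0,0,0,0,0,0,0,0,0,0,0,0,0,0,0,0], gripper=0.55)

```text
time_s: 13.68
ee_pos: [0.6567, -0.1588, 0.2744]
eef_rot: [0.681, 0.733, 0.0, -0.0]
ft_force: [0.3, 0.0, 0.2]
width: 0.0469
gripper_force: 0.0
```

```bash
cat > sh.py <<'E'
from look import *
s=status.read_state();Rt=R.from_quat(s["eef_rot"])
c=eyes.get_calibration("wrist");im=eyes.grab_frame("wrist").copy()
for d in regions_of("short_carrier","wrist")[:4]:
  v,f=fit([(c,d["region"].astype(float))],carrier(84),table,(.657,-.159,3.21))
  w=cv2.cvtColor(im,cv2.COLOR_RGB2HSV)[d["region"]]
  print(round(d["confidence"],2),np.round(d["extent"]),np.round(v,4),round(f,3),"sat",np.median(w[:,1]))
  if f<.3:
    rib=table(v)(S([[-.003,0,0.]]))[0]+[0,0,.184]
    Rd=R.from_euler('z',v[2]-np.pi)*R.from_quat([.7071,.7071,0,0])
    print("shift",np.round(Rt.inv().apply(rib-S(s["ee_pos"])),4),"turn",np.round((Rt.inv()*Rd).as_rotvec(),4))
print(np.round(s["ee_pos"],4))
E
python3 sh.py
```

```text
0.79 [190. 151. 305. 237.] [ 0.6553 -0.158   3.2269] 0.044 sat 10.0
shift [0.0009 0.0017 0.0904] turn [-0.0004 -0.0008 -0.0119]
[ 0.6567 -0.1588  0.2744]
```

Emit:
arm_command(series=[0.001,0.002,0.04,0,0,-0.012,0.001,0.002,0.075,0,0,-0.012,0.001,0.002,0.09,0,0,-0.012,0.001,0.002,0.09,0,0,-0.012])

```text
time_s: 14.28
ee_pos: [0.6587, -0.1587, 0.1838]
eef_rot: [0.677, 0.736, -0.0, -0.001]
ft_force: [-0.1, -0.1, 0.2]
width: 0.0466
gripper_force: 0.0
```

Emit:
arm_command(series=[0,0,0,0,0,0,0,0,0,0,0,0,0,0,0,0,0,0,0,0,0,0,0,0], gripper=0)

```text
time_s: 14.78
ee_pos: [0.6592, -0.1594, 0.1861]
eef_rot: [0.677, 0.736, 0.001, 0.001]
ft_force: [-0.5, 1.0, 7.2]
width: 0.0082
gripper_force: 52.0
```

Emit:
arm_command(series=[0,0,-0.03,0,0,0,0,0,-0.08,0,0,0,0.026,-0.013,-0.13,0,0,0,0.065,-0.032,-0.175,0,0,0,0.105,-0.051,-0.2,0,0,0])

```text
time_s: 15.4
ee_pos: [0.5983, -0.0582, 0.3873]
eef_rot: [0.677, 0.736, 0.001, 0.002]
ft_force: [-0.3, 0.3, 0.4]
width: 0.0083
gripper_force: 51.1
```

Emit:
arm_command(series=[0.04,-0.02,-0.015,0.13,0.006,0.023,0.08,-0.04,-0.015,0.26,0.012,0.046,0.12,-0.058,-0.015,0.39,0.018,0.069,0.157,-0.076,-0.015,0.5236,0.0244,0.092,0.157,-0.076,-0.015,0.5236,0.0244,0.092])

```text
time_s: 16.02
ee_pos: [0.5093, 0.0931, 0.3993]
eef_rot: [0.685, 0.68, -0.183, -0.185]
ft_force: [0.6, 0.1, -0.9]
width: 0.008
gripper_force: 51.2
```

Emit:
arm_command(series=[0,0,0,0,0,0,0,0,0,0,0,0])

```text
time_s: 16.27
ee_pos: [0.5105, 0.0903, 0.3995]
eef_rot: [0.687, 0.679, -0.181, -0.184]
ft_force: [-0.4, 0.5, -0.6]
width: 0.0081
gripper_force: 51.2
```

```bash
cat > lat.py <<'E'
from tgt import *
rz=R.from_euler('z',RK[2]);N=rz.apply(C30.apply([0,0,1.]));O=S([RK[0],RK[1],.02])
def lat(c,px,n):
  K=S(c["intrinsics"]);d=R.from_quat(c["attitude"]).apply([(px[0]-K[0,2])/K[0,0],-(px[1]-K[1,2])/K[1,1],-1.])
  e=S(c["eye"]);t=(n-N@(e-O))/(N@d);return C30.inv().apply(rz.inv().apply(e+t*d-O))*1e3
def px(c,s,l,n): return proj(c,slope(RK,s,n,l)(S([[0,0,0.]])))[0]
def edge(im,col,row): # light-above/dark-below edge near row
  lo,hi=int(row)-10,int(row)+10
  p=im[lo:hi,col-3:col+4].mean(1);g=np.diff(p);i=int(g.argmin());w=-g[max(0,i-1):i+2];return lo+max(0,i-1)+.5+(w*np.arange(len(w))).sum()/w.sum()
def report(things):
  c=eyes.get_calibration("wrist");im=cv2.cvtColor(eyes.grab_frame("wrist"),cv2.COLOR_RGB2GRAY).astype(float)
  for name,n,ss in things:
    for s_ in ss:
      p=px(c,s_,-.035,n); col=int(round(p[0])); 
      if not(5<col<506 and 12<p[1]<370): print(name,s_,"out");continue
      e=edge(im,col,p[1]);print(name,s_,"px",col,round(p[1],1),round(e,2),"lat",np.round(lat(c,(col,e),n)[1],2))
E
python3 - <<'E'
from lat import *
delta(.125,.112,h=.186)
s=status.read_state();L=C30.inv().apply(rz.inv().apply(S(s["ee_pos"])-O));f=L[0]-.039;n=L[2]-.186
report([("short",n,[f+.01,f+.03,f+.05,f+.07]),("long",.006,[.07,.08,.1,.12]),("first",0,[.02,.03,.04])])
E
```

```text
pos [0.5105 0.0903 0.3995] shift [0.0001 0.0201 0.034 ] turn [ 0.0014 -0.0009 -0.0017]
foot s 0.1452 lat 0.0001 n 0.1459 F(tool) [ 0.49 -0.06  0.73] t 16.275
short 0.1551851516581181 px 308 178.8 176.55 lat -36.12
short 0.1751851516581181 px 267 178.9 176.66 lat -36.11
short 0.19518515165811812 px 227 179.0 176.54 lat -36.22
short 0.2151851516581181 px 186 179.0 176.52 lat -36.28
long 0.07 px 375 142.2 141.29 lat -35.85
long 0.08 px 364 142.3 141.3 lat -35.86
long 0.1 px 342 142.3 141.38 lat -35.84
long 0.12 px 320 142.4 142.3 lat -35.06
first 0.02 px 427 141.3 141.28 lat -35.01
first 0.03 px 416 141.3 141.29 lat -35.03
first 0.04 px 405 141.3 141.26 lat -35.07
```

Emit:
arm_command(series=[-0.001,0.015,0.035,0,0,0,-0.001,0.027,0.07,0,0,0,-0.001,0.027,0.105,0,0,0,-0.001,0.027,0.124,0,0,0,-0.001,0.027,0.124,0,0,0])

```text
time_s: 16.95
ee_pos: [0.4712, 0.09, 0.2778]
eef_rot: [0.687, 0.679, -0.183, -0.185]
ft_force: [-0.2, -0.3, -0.5]
width: 0.0084
gripper_force: 51.1
```

```bash
cat > q2.py <<'E'
from lat import *
delta(.1023,.012,h=.186)
E
python3 - <<'E'
from lat import *
delta(.118,.012,h=.186)
s=status.read_state();L=C30.inv().apply(rz.inv().apply(S(s["ee_pos"])-O));f=L[0]-.039;n=L[2]-.186
report([("short",n,[f+.01,f+.03,f+.05,f+.07]),("long",.006,[.09,.1,.11]),("first",0,[.02,.03,.04])])
E
```

```text
pos [0.4712 0.09   0.2778] shift [0.0008 0.0003 0.0089] turn [-0.0021 -0.0009 -0.0015]
foot s 0.1183 lat 0.0008 n 0.0209 F(tool) [-0.26  0.13  0.52] t 16.95
short 0.12830445918785266 px 309 177.4 170.42 lat -38.52
short 0.14830445918785265 px 269 177.5 170.46 lat -38.52
short 0.16830445918785264 px 228 177.5 177.09 lat -35.21
short 0.18830445918785266 px 188 177.6 177.18 lat -35.19
long 0.09 px 376 170.9 168.51 lat -36.31
long 0.1 px 357 170.9 168.53 lat -36.31
long 0.11 px 339 171.0 168.57 lat -36.3
first 0.02 px 498 168.4 168.21 lat -35.12
first 0.03 px 480 168.5 168.27 lat -35.11
first 0.04 px 462 168.5 168.31 lat -35.1
```

Emit:
arm_command(series=[0,0,0.004,0,0,0,0,0,0.007,0,0,0,0,0,0.007,0,0,0])

```text
time_s: 17.38
ee_pos: [0.468, 0.0906, 0.2725]
eef_rot: [0.687, 0.68, -0.182, -0.184]
ft_force: [-0.6, -0.2, -0.9]
width: 0.0081
gripper_force: 51.1
```

Emit:
arm_command(series=[0,0,0.001,0,0,0,0,0,0.001,0,0,0])

```text
time_s: 17.62
ee_pos: [0.4675, 0.0906, 0.2716]
eef_rot: [0.687, 0.679, -0.182, -0.184]
ft_force: [-0.5, -0.2, -0.2]
width: 0.0081
gripper_force: 51.1
```

Emit:
arm_command(series=[0,0,0.001,0,0,0,0,0,0.001,0,0,0])

```text
time_s: 17.88
ee_pos: [0.467, 0.0906, 0.2706]
eef_rot: [0.686, 0.679, -0.182, -0.184]
ft_force: [0.0, 0.0, -0.2]
width: 0.0081
gripper_force: 51.1
```

```bash
python3 q2.py
```

```text
pos [0.467  0.0906 0.2706] shift [0.0002 0.0161 0.0005] turn [-0.0002 -0.0005 -0.0005]
foot s 0.1184 lat 0.0002 n 0.0125 F(tool) [0.04 0.11 0.13] t 17.875
```

Emit:
arm_command(series=[0,0,0.001,0,0,0,0,0,0.001,0,0,0])

```text
time_s: 18.12
ee_pos: [0.4665, 0.0906, 0.2698]
eef_rot: [0.687, 0.679, -0.182, -0.184]
ft_force: [0.4, -0.4, -0.6]
width: 0.0083
gripper_force: 51.2
```

Emit:
arm_command(series=[0,0,0.001,0,0,0,0,0,0.001,0,0,0])

```text
time_s: 18.38
ee_pos: [0.4663, 0.0906, 0.2698]
eef_rot: [0.687, 0.68, -0.182, -0.184]
ft_force: [1.6, -0.0, 6.5]
width: 0.0084
gripper_force: 52.1
```

Emit:
arm_command(series=[0,0,-0.0012,0,0,0,0,0.004,-0.0012,0,0,0,0,0.009,-0.0012,0,0,0,0,0.013,-0.0012,0,0,0,0,0.013,-0.0012,0,0,0])

```text
time_s: 19.0
ee_pos: [0.4781, 0.0905, 0.2631]
eef_rot: [0.687, 0.679, -0.182, -0.184]
ft_force: [-0.3, 0.2, -0.8]
width: 0.0084
gripper_force: 51.2
```

```bash
python3 q2.py;python3 - <<'E'
from lat import *
report([("short",.013,[.12,.14,.16]),("long",.006,[.09,.1]),("first",0,[.02,.03,.04])])
# gap along the middle of the upper half, between long rib head face and short foot: grey profile along s at lat -0.028, -0.012
c=eyes.get_calibration("wrist");im=cv2.cvtColor(eyes.grab_frame("wrist"),cv2.COLOR_RGB2GRAY)
for l in(-.03,-.02,-.012):
  ss=np.arange(.085,.125,.001);print(l,[int(im[int(round(p[1])),int(round(p[0]))]) for p in (px(c,s,l,.018) for s in ss)])
E
```

```text
pos [0.4781 0.0905 0.2631] shift [ 0.0003  0.0027 -0.0004] turn [-0.0002 -0.0005 -0.0006]
foot s 0.105 lat 0.0003 n 0.0116 F(tool) [0.18 0.13 0.83] t 19.0
short 0.12 px 299 179.0 175.52 lat -36.75
short 0.14 px 258 179.0 175.51 lat -36.77
short 0.16 px 217 179.1 175.51 lat -36.79
long 0.09 px 356 175.7 172.64 lat -36.6
long 0.1 px 336 175.7 172.64 lat -36.6
first 0.02 px 485 173.0 172.54 lat -35.25
first 0.03 px 466 173.0 172.55 lat -35.25
first 0.04 px 447 173.0 172.55 lat -35.26
-0.03 [235, 236, 235, 236, 236, 237, 223, 143, 121, 118, 119, 119, 118, 119, 119, 120, 120, 119, 121, 155, 169, 117, 119, 118, 124, 193, 228, 230, 230, 230, 231, 231, 230, 231, 232, 231, 231, 232, 232, 232]
-0.02 [234, 236, 237, 236, 234, 233, 215, 122, 67, 48, 49, 49, 50, 51, 50, 50, 54, 51, 74, 157, 149, 116, 119, 118, 121, 189, 230, 234, 234, 233, 232, 231, 230, 230, 229, 230, 230, 229, 233, 234]
-0.012 [232, 233, 234, 228, 163, 116, 115, 115, 116, 116, 114, 117, 116, 114, 92, 52, 47, 47, 66, 148, 154, 114, 116, 116, 120, 186, 229, 232, 233, 233, 234, 235, 234, 231, 230, 231, 231, 233, 233, 234]
```

Emit:
arm_command(series=[0,0.001,0,0,0,0,0,0.001,0,0,0,0])

```text
time_s: 19.35
ee_pos: [0.4787, 0.0905, 0.263]
eef_rot: [0.687, 0.679, -0.182, -0.184]
ft_force: [0.5, 1.0, -0.1]
width: 0.0082
gripper_force: 51.2
```

Emit:
arm_command(series=[0,0.0005,0,0,0,0,0,0.0005,0,0,0,0])

```text
time_s: 19.6
ee_pos: [0.4792, 0.0905, 0.2627]
eef_rot: [0.687, 0.679, -0.182, -0.184]
ft_force: [0.5, -0.2, 0.2]
width: 0.0082
gripper_force: 51.2
```

```bash
python3 q2.py
```

```text
pos [0.4792 0.0905 0.2627] shift [ 0.0002  0.0016 -0.0002] turn [-0.     -0.0005 -0.0006]
foot s 0.1039 lat 0.0002 n 0.0118 F(tool) [-0.21  0.34 -0.4 ] t 19.6
```

Emit:
arm_command(series=[0,0.0004,0,0,0,0,0,0.0004,0,0,0,0])

```text
time_s: 19.85
ee_pos: [0.4795, 0.0905, 0.2625]
eef_rot: [0.687, 0.679, -0.182, -0.184]
ft_force: [-0.3, -0.1, -0.6]
width: 0.0085
gripper_force: 51.2
```

```bash
python3 q2.py
```

```text
pos [0.4795 0.0905 0.2625] shift [ 0.0002  0.0012 -0.0002] turn [ 0.     -0.0005 -0.0006]
foot s 0.1035 lat 0.0002 n 0.0118 F(tool) [-0.07  0.03  0.65] t 19.85
```

Emit:
arm_command(series=[0,0.0004,0,0,0,0,0,0.0004,0,0,0,0])

```text
time_s: 20.1
ee_pos: [0.4799, 0.0905, 0.2623]
eef_rot: [0.687, 0.679, -0.182, -0.184]
ft_force: [-0.2, 0.5, 0.2]
width: 0.0085
gripper_force: 51.2
```

```bash
python3 q2.py
```

```text
pos [0.4799 0.0905 0.2623] shift [ 0.0002  0.0008 -0.0002] turn [ 0.     -0.0005 -0.0006]
foot s 0.1031 lat 0.0002 n 0.0118 F(tool) [ 0.51 -0.31 -0.03] t 20.1
```

Emit:
arm_command(series=[0,0.0003,0,0,0,0,0,0.0003,0,0,0,0])

```text
time_s: 20.35
ee_pos: [0.4801, 0.0905, 0.2622]
eef_rot: [0.687, 0.679, -0.182, -0.184]
ft_force: [-0.1, -0.3, -0.6]
width: 0.0081
gripper_force: 51.2
```

```bash
python3 q2.py
```

```text
pos [0.4801 0.0905 0.2622] shift [ 0.0003  0.0005 -0.0002] turn [-0.     -0.0005 -0.0007]
foot s 0.1028 lat 0.0003 n 0.0118 F(tool) [-0.31  0.18  0.57] t 20.35
```

Emit:
arm_command(series=[0,0.0003,0,0,0,0,0,0.0003,0,0,0,0])

```text
time_s: 20.6
ee_pos: [0.4804, 0.0905, 0.262]
eef_rot: [0.687, 0.679, -0.182, -0.184]
ft_force: [-0.3, 0.5, 0.4]
width: 0.008
gripper_force: 51.2
```

```bash
python3 q2.py
```

```text
pos [0.4804 0.0905 0.262 ] shift [ 0.0003  0.0002 -0.0002] turn [ 0.     -0.0005 -0.0006]
foot s 0.1025 lat 0.0003 n 0.0118 F(tool) [ 0.45 -0.49 -0.21] t 20.6
```

Emit:
arm_command(series=[0,0.0003,0,0,0,0,0,0.0003,0,0,0,0])

```text
time_s: 20.85
ee_pos: [0.4805, 0.0905, 0.2619]
eef_rot: [0.686, 0.679, -0.182, -0.184]
ft_force: [-1.3, -1.0, 0.9]
width: 0.0084
gripper_force: 51.2
```

```bash
python3 q2.py; cat > gap.py <<'E'
from lat import *
c=eyes.get_calibration("wrist");im=cv2.cvtColor(eyes.grab_frame("wrist"),cv2.COLOR_RGB2GRAY).astype(np.float32)
for l in(-.03,-.02,-.012):
  P=S([px(c,s,l,.018) for s in np.arange(.099,.109,.0005)]).astype(np.float32);print(l,cv2.remap(im,P[:,:1],P[:,1:],cv2.INTER_LINEAR).astype(int).ravel().tolist())
E
python3 gap.py; python3 q2.py | tail -1
```

```text
pos [0.4805 0.0905 0.2619] shift [ 0.0002 -0.     -0.0002] turn [-0.0004 -0.0005 -0.0005]
foot s 0.1023 lat 0.0002 n 0.0118 F(tool) [-0.98 -1.57 -0.17] t 20.85
-0.03 [118, 119, 116, 118, 117, 117, 113, 108, 109, 113, 115, 116, 117, 117, 120, 135, 169, 202, 216, 219]
-0.02 [49, 48, 49, 50, 50, 51, 58, 77, 98, 111, 115, 115, 116, 116, 119, 140, 180, 215, 228, 232]
-0.012 [98, 76, 58, 48, 46, 47, 53, 74, 99, 110, 114, 115, 116, 116, 119, 140, 181, 215, 228, 229]
foot s 0.1023 lat 0.0002 n 0.0118 F(tool) [ 0.94 -1.03 -0.56] t 20.9
```

Emit:
arm_command(series=[0,0.0002,0,0,0,0,0,0.0002,0,0,0,0])

```text
time_s: 21.15
ee_pos: [0.4806, 0.0905, 0.2619]
eef_rot: [0.686, 0.679, -0.182, -0.184]
ft_force: [-2.5, 0.6, 2.5]
width: 0.0079
gripper_force: 51.3
```

```bash
python3 q2.py
```

```text
pos [0.4806 0.0905 0.2619] shift [ 0.0002 -0.0001 -0.0002] turn [-0.0008 -0.0004 -0.0005]
foot s 0.1022 lat 0.0002 n 0.0118 F(tool) [ 0.56 -3.44 -0.94] t 21.15
```

Emit:
arm_command(series=[0,0,0.0004,0,0,0,0,0,0.0008,0,0,0,0,0,0.0008,0,0,0])

```text
time_s: 21.52
ee_pos: [0.4804, 0.0905, 0.2617]
eef_rot: [0.687, 0.679, -0.182, -0.184]
ft_force: [-1.8, 0.3, 6.4]
width: 0.0081
gripper_force: 51.9
```

```bash
python3 q2.py
```

```text
pos [0.4804 0.0905 0.2617] shift [ 0.0002  0.     -0.0005] turn [-0.     -0.0006 -0.0006]
foot s 0.1023 lat 0.0002 n 0.0115 F(tool) [ 0.24 -4.76 -4.6 ] t 21.525
```

Emit:
arm_command(series=[0,-0.0003,0,0,0,0,0,-0.0003,0,0,0,0])

```text
time_s: 21.78
ee_pos: [0.4803, 0.0905, 0.2618]
eef_rot: [0.687, 0.68, -0.182, -0.184]
ft_force: [-1.5, 0.1, 6.8]
width: 0.0086
gripper_force: 51.8
```

Emit:
arm_command(series=[0,0,0,0,0,0,0,0,0,0,0,0,0,0,0,0,0,0], gripper=0.3)

```text
time_s: 22.15
ee_pos: [0.4803, 0.0905, 0.2611]
eef_rot: [0.687, 0.679, -0.182, -0.184]
ft_force: [-0.4, 0.7, 0.4]
width: 0.0255
gripper_force: 0.0
```

```bash
python3 q2.py; python3 gap.py
```

```text
pos [0.4803 0.0905 0.2611] shift [ 0.0003 -0.0002 -0.0011] turn [ 0.0003 -0.0005 -0.0007]
foot s 0.1021 lat 0.0003 n 0.0109 F(tool) [ 0.67 -0.53 -0.21] t 22.15
-0.03 [120, 119, 120, 119, 119, 115, 108, 103, 106, 112, 116, 116, 116, 116, 119, 137, 174, 207, 223, 226]
-0.02 [48, 50, 51, 51, 51, 53, 61, 80, 101, 114, 117, 117, 116, 116, 120, 135, 173, 210, 228, 232]
-0.012 [96, 78, 58, 48, 47, 47, 58, 76, 98, 111, 114, 114, 116, 117, 119, 138, 175, 210, 226, 230]
```

Emit:
arm_command(series=[0,0,-0.02,0,0,0,0,0,-0.06,0,0,0,0,0,-0.1,0,0,0,0,0,-0.14,0,0,0,0,0,-0.14,0,0,0])

```text
time_s: 22.82
ee_pos: [0.5512, 0.0897, 0.3847]
eef_rot: [0.687, 0.68, -0.18, -0.182]
ft_force: [-0.3, -0.1, -0.4]
width: 0.0258
gripper_force: 0.0
```

```bash
python3 - <<'E'
from lat import *
delta(.1,.15)
for cam in("wrist","scene"):
  c=eyes.get_calibration(cam);im=eyes.grab_frame(cam)
  for n,L,s,h in(("long_carrier",110,.0583,.006),("short_carrier",84,.1023,.012),("first_carrier",110,0,0)):
    T=lambda v:slope(v,s+L/2e3,h)
    ctr=proj(c,T(RK)(S([[0,0,0.]])))[0]
    for d in regions_of(n,cam):
      e=d["extent"]
      if np.hypot((e[0]+e[2])/2-ctr[0],(e[1]+e[3])/2-ctr[1])<35:
        m=d["region"].astype(float);print(cam,n,round(d["confidence"],2),np.round(e,0))
        P=carrier(L)
        if n[0]=='s':print(fit([(c,m)],P,T,RK))
report([("short",.012,[.12,.15,.18]),("long",.006,[.065,.08,.095]),("first",0,[.02,.03,.04])])
E
```

```text
pos [0.5512 0.0897 0.3847] shift [0.0004 0.0024 0.0054] turn [ 0.0056 -0.0007 -0.0007]
foot s 0.1024 lat 0.0004 n 0.1554 F(tool) [-0.15 -0.02  0.5 ] t 22.825
wrist long_carrier 0.64 [198. 140. 291. 217.]
wrist short_carrier 0.95 [196. 140. 292. 213.]
(array([0.50430117, 0.09264897, 3.14060368]), np.float64(0.03866421568627451))
wrist first_carrier 0.77 [338. 140. 397. 210.]
scene long_carrier 0.64 [337. 161. 364. 182.]
scene short_carrier 0.9 [336. 137. 365. 164.]
(array([0.49898159, 0.09787882, 3.1906365 ]), np.float64(0.1588068655224129))
scene first_carrier 0.98 [337. 183. 362. 204.]
scene first_carrier 0.63 [336. 166. 361. 181.]
short 0.12 px 274 142.3 141.26 lat -35.96
short 0.15 px 241 142.4 141.24 lat -36.01
short 0.18 px 207 142.4 141.34 lat -35.94
long 0.065 px 333 141.4 140.37 lat -35.98
long 0.08 px 317 141.5 140.39 lat -35.98
long 0.095 px 301 141.5 140.36 lat -36.02
first 0.02 px 380 140.6 140.34 lat -35.25
first 0.03 px 369 140.6 140.35 lat -35.25
first 0.04 px 358 140.6 140.34 lat -35.26
```

The three carriers are aligned within 1 mm laterally, square and flat, and the short one butts against the long one's rib. I'm handing it in.

```bash
python3 -c "
from cell import r
print(r.job_done())"
```

```text
the job is handed in; nothing more can be done
None
```

The job is handed in: the long carrier lies on the first with the stop pushed about 2.5 mm, the short one butts against the long one's rib, and the gripper is open and clear; by my measurements the three are in line within about 1 mm, but I have no verdict back from the judging.

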